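# Sort the bag hardware

### The job

Sort the loose brass bag hardware - the O-ring, the strap loop and the bag foot on the mat and the snap hook in the carousel - each into the blue tray whose rear ledge carries a sample of the same kind. Before taking the snap hook out, turn the carousel (it has a peg to turn it by) so that the hook's bay comes round to face the pointer on the stand, with the hook still lying in it. Leave every piece lying on the floor of its own tray, the bag foot standing on its base.

Things in the scene. Friction and masses are not known exactly. Their poses are not given: they have to be found in the camera images.
- ring: Brass O-ring with straight sides, 40 mm outer diameter, 28 mm hole, 10 mm tall, lying flat on the work mat. Origin: its centre, on the underside; z up. Grip it across the outside.
- loop: Brass rectangular strap loop (open frame) lying flat on the mat: 46 mm along its x, 26 mm along its y, 9 mm tall, frame bars 5 mm wide. Origin: centre of the opening, on the underside; z up.
- foot: Brass bag foot, a small domed stud standing on the mat: 24 mm diameter with straight sides to 11 mm, 16 mm tall in all. Origin: centre of its underside; z up.
- hook: Brass snap hook lying flat in one bay of the carousel, 64 mm long along its x (hook at +x, strap eye at -x), 10 mm tall. Its middle is a plain block 24 mm long (x), 14 mm wide (y): the place to grip. Origin: centre of that block, on the underside; z up.
- tray_ring: Fixed blue open tray, 110 mm (its x) by 90 mm (its y) outside, walls 14 mm high and 3 mm thick, floor 3 mm thick. Origin: centre of this part's underside; z up. Behind it (its x +55 to +99 mm, away from the robot) a solid ledge, 14 mm high, carries a fixed sample of its kind: an O-ring.
- tray_loop: Fixed blue open tray, 110 mm (its x) by 90 mm (its y) outside, walls 14 mm high and 3 mm thick, floor 3 mm thick. Origin: centre of this part's underside; z up. Behind it (its x +55 to +99 mm, away from the robot) a solid ledge, 14 mm high, carries a fixed sample of its kind: a rectangular strap loop.
- tray_foot: Fixed blue open tray, 110 mm (its x) by 90 mm (its y) outside, walls 14 mm high and 3 mm thick, floor 3 mm thick. Origin: centre of this part's underside; z up. Behind it (its x +55 to +99 mm, away from the robot) a solid ledge, 14 mm high, carries a fixed sample of its kind: a round domed bag foot.
- tray_hook: Fixed blue open tray, 110 mm (its x) by 90 mm (its y) outside, walls 14 mm high and 3 mm thick, floor 3 mm thick. Origin: centre of this part's underside; z up. Behind it (its x +55 to +99 mm, away from the robot) a solid ledge, 14 mm high, carries a fixed sample of its kind: a snap hook.
- stand: Fixed steel disc, 200 mm wide, 12 mm tall, under the turntable. Origin: on the mat on the turning axis; z up. A flat aluminium pointer with a diamond end sticks out along its -x (robot's side) past the turntable's rim, to 177 mm from the axis. The hook's bay faces the pointer when the x axes of turntable and stand agree. The turntable turns both ways (0.1 N m friction) and stays where left.
- turntable: Grey revolving tray, 260 mm wide. Origin: on its axis at its underside, 12 mm above the mat; z up. Bay floors at z 8 mm; rim and 3 dividers (at 0, 120, -120 degrees from its x) up to 18, hub (36 wide) to 28. Bay round its -x holds the snap hook, about 72 mm from the axis; the others hold fixed stock to z 22. Round black turning peg, 14 mm thick, at x = +85 mm, its top at z 58 mm.

How it is judged:
On the way:
1. the carousel is turned so that the bay with the snap hook faces the pointer (within about 12 degrees), the hook still lying in it (x of hook in the frame of stand below -0.035 m and x of hook in the frame of turntable between -0.13 and -0.025 m and y of hook in the frame of turntable between -0.09 and 0.09 m and z of hook in the frame of turntable below 0.016 m and angle between the x axis of turntable and the x axis of stand, either way round below 0.22 rad and angular speed of turntable below 0.1 rad/s), for 0.2 s.
At the end, for the whole second after the job is handed in: Each of the four pieces lies released and at rest in the tray with its own sample: origin within 46 mm (tray x) and 36 mm (tray y) of the tray centre, under 15 mm above the tray underside; the foot stands upright (within 0.3 rad); the carousel is still (x of ring in the frame of tray_ring between -0.046 and 0.046 m and y of ring in the frame of tray_ring between -0.036 and 0.036 m and z of ring in the frame of tray_ring below 0.015 m and linear speed of each of ring, loop, foot, hook below 0.03 m/s and contact force between each of ring, loop, foot, hook and the fingers below 0.05 N and x of loop in the frame of tray_loop between -0.046 and 0.046 m and y of loop in the frame of tray_loop between -0.036 and 0.036 m and z of loop in the frame of tray_loop below 0.015 m and x of foot in the frame of tray_foot between -0.046 and 0.046 m and y of foot in the frame of tray_foot between -0.036 and 0.036 m and z of foot in the frame of tray_foot below 0.015 m and x of hook in the frame of tray_hook between -0.046 and 0.046 m and y of hook in the frame of tray_hook between -0.036 and 0.036 m and z of hook in the frame of tray_hook below 0.015 m and angle between foot's own z axis and vertical below 0.3 rad and angular speed of turntable below 0.05 rad/s); the robot touches nothing.
It also fails if it takes over 104 s, if anything falls off the work surface, if the arm or the gripper's body presses on something with over 40 N, if the wrist force passes 120 N, or if a joint passes its speed limit or range.

### The arm

A 6-joint arm with a two-finger parallel gripper is mounted at the origin on the work surface. World frame = base frame: x ahead of the robot, y to its left, z up, the work surface at z = 0. Lengths are in m, angles in rad, forces in N, time in s.
With the tool pointing down it reaches from about 0.25 to 0.725 m from the base axis. Payload 4 kg.
Tool frame: the origin (TCP) lies at the centre of the arm's flange, where the gripper is bolted on; the fingertips stand 173 mm ahead of it and the grasp point (between the pads) lies 155 mm ahead of it; z points along the fingers, y is the line along which they close (so a half turn about z gives the same grasp; the last joint's range is limited). The gripper opens to 85 mm and grips with 20 to 120 N. Pads are 22 mm wide; open, the fingers measure 114 mm over their backs; the gripper's body (76 mm by 85 mm) begins 54 mm behind the grasp point. The pads swing forward as they close: fully open they stand 13 mm farther back than shut.
Start: joints at [1.183, 0.241, 0.005, 1.335, 0, 1.571], TCP at [0.189, 0.463, 0.405] pointing down, gripper open.
Joint ranges: [-2.72, 2.72], [-1.05, 1.87], [-1.09, 1.28], [-1.99, 2.15], [-1.42, 1.44], [-3.14, 3.14]. Speed limits (rad/s): [2.79, 2.79, 3.14, 3.14, 3.14, 3.14].

### API

Orientations are given as a unit quaternion [x, y, z, w].
In Python, from station import bot gives the robot as it stands. The module is installed in compiled form; this text tells all that it offers.
- The arm moves only by the shell command python3 -m crank 'ROWS'. ROWS is JSON, a list of rows, each a list of 7 numbers: the opening, from 0 (shut) to 1 (fully open), then the shift along the tool's x, y, z in cm, then the turn, a rotation vector about the tool's x, y, z in degrees. In form: [[claw, tx, ty, tz, ax, ay, az], ...]. A call has 1 to 20 rows; each row is the pose to reach, as a shift and turn from the pose commanded when the call began, along the tool's axes at that moment; what a row does not reach only later rows make up. A row lasts 1/8 s, in which the tool goes at most 62.5 mm and 10.7 degrees, less where a joint would pass 70% of its speed; a pose out of reach is approached as far as the arm can. A call with a gripper value outside its range is refused whole. The fingers move at their own pace and stop on an object; the grip force is fixed at half the most. Time passes only in rows, so rows that repeat a pose let the fingers close. It gives the time, the measured TCP pose, the force, the opening and the grip force at its end, in the units of the state.
- bot.read_state(): the state, without advancing time (a new reading comes with each control period).
- bot.camera(name): name is "scene" or "side" or "wrist"; returns the picture (384x512x3 uint8, blue, green, red); there is no depth.
- bot.camera_model(name): a dict with "intrinsics" (3x3 intrinsics, pixels), "distortion" ([k1, k2, p1, p2, k3] as OpenCV has them; the pictures are not rectified), "rvec" (rotation vector, rad) and "tvec" (3), from world to camera coordinates, as OpenCV has them; the wrist camera has in their place "mount" (4x4, takes a point from camera to tool coordinates, whose origin is the TCP and whose axes are the flange's). Camera axes: x right, y down, z forward; pixel columns grow to the right and rows downward; lengths in m; the calibration is good to about 2 mm. A picture is of the moment at which its call begins: read the wrist's pose just before it. camera_model takes no time and is no camera call.
- bot.finish_job(): hands the job in; it is judged then, once.
The state is a dict: "clock": time; "joint_pos": joint angles; "qvel": joint speeds; "joint_efforts": joint torques, N m; "tool_pos": TCP position; "tcp_rot": TCP orientation; "force": force on the tool from outside, world axes, zero at the start; "wrist_torque": the same for the moment, N m; "gripper_width": opening from 0.0 (shut) to 1.0 (fully open); "grasp_force": force on a finger pad.
Only numpy, scipy, OpenCV 4.12 (cv2) and the standard library are available. Lean on these libraries where they do the work, as an engineer would, in place of code of your own. Each camera call takes 0.05 s, during which the arm holds its last target. There are 200 camera calls.

## Working session

There is one attempt and no reset: what is moved stays moved. The work goes in short steps, Python scripts to look and compute and a shell command to move; the robot and the scene stay as the last step left them, time stands still between calls to the robot, and variables do not carry over. Pictures are saved under pics/ and viewed, at most 14 in all, crops included, and the job is handed in when it is done.

```bash
mkdir -p pics
python3 - <<'E'
from station import bot
import cv2,numpy as np
s=bot.read_state();print(s)
for n in ("scene","side"):
    im=bot.camera(n);cv2.imwrite(f"pics/{n}0.png",im)
    m=bot.camera_model(n);print(n,m)
print(bot.camera_model("wrist"))
a=cv2.imread("pics/scene0.png");cv2.imwrite("pics/scene0b.png",cv2.resize(a,(800,600)))
a=cv2.imread("pics/side0.png");cv2.imwrite("pics/side0b.png",cv2.resize(a,(800,600)))
E
```

```text
{'clock': 0.0, 'joint_pos': array([ 1.18298350e+00,  2.41414502e-01,  3.71380596e-03,  1.33520020e+00,
       -2.16432109e-06,  1.57082106e+00]), 'qvel': array([ 0.0019386 , -0.00068223, -0.00010921, -0.00104415, -0.00081057,
       -0.00222317]), 'joint_efforts': array([ 3.47813075e-04, -3.72318184e+01,  2.52407295e+01,  1.68956921e-02,
        6.69438418e-05, -2.72523231e-06]), 'tool_pos': array([0.18897942, 0.46261663, 0.40380784]), 'tcp_rot': array([ 1.92705587e-01,  9.81256057e-01, -1.03277594e-03, -2.01694048e-04]), 'force': array([-0.25614322,  0.02765024, -0.1419501 ]), 'wrist_torque': array([ 0.00439879, -0.00105257, -0.03328877]), 'grasp_force': 0.0, 'gripper_width': 1.0018526784702644}
scene {'intrinsics': array([[472.04028063,   0.        , 260.71400776],
       [  0.        , 472.04028063, 192.33181855],
       [  0.        ,   0.        ,   1.        ]]), 'distortion': array([-0.10115633,  0.        ,  0.        ,  0.        ,  0.        ]), 'rvec': array([ 1.8411236 ,  1.8088072 , -0.63562842]), 'tvec': array([-0.05267119, -0.40184497,  1.34236393])}
side {'intrinsics'
[... 260 characters left out ...]
160959, -0.9283942 ,  0.46813088]), 'tvec': array([-0.34933477,  0.29142044,  0.51530995])}
{'intrinsics': array([[281.03846388,   0.        , 251.94105787],
       [  0.        , 281.03846388, 190.12865003],
       [  0.        ,   0.        ,   1.        ]]), 'distortion': array([-0.03079514,  0.        ,  0.        ,  0.        ,  0.        ]), 'mount': array([[-3.11611504e-04, -9.62265426e-01, -2.72112389e-01,
         6.87996187e-02],
       [ 9.99999437e-01, -2.37794565e-05, -1.06106591e-03,
         1.52948388e-03],
       [ 1.01455636e-03, -2.72112566e-01,  9.62264892e-01,
         3.16729322e-02],
       [ 0.00000000e+00,  0.00000000e+00,  0.00000000e+00,
         1.00000000e+00]])}
```

View pics/scene0b.png

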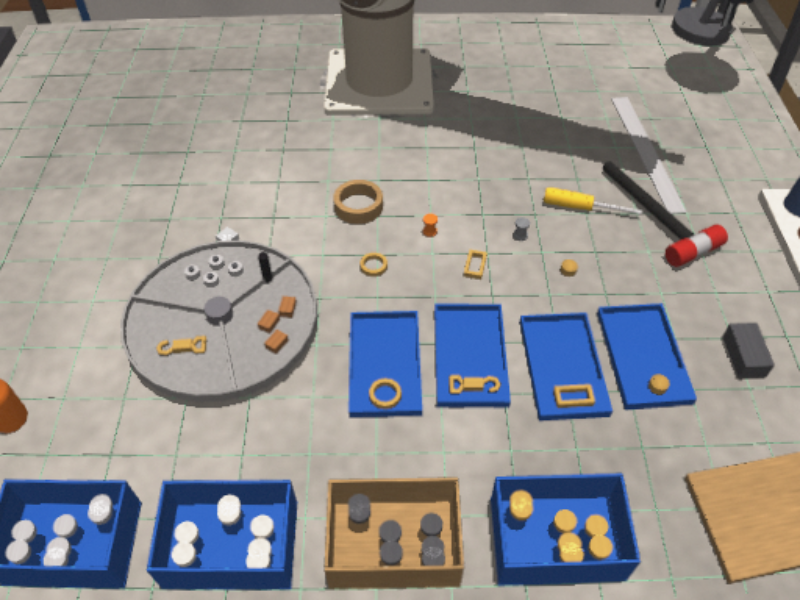

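View pics/side0b.png

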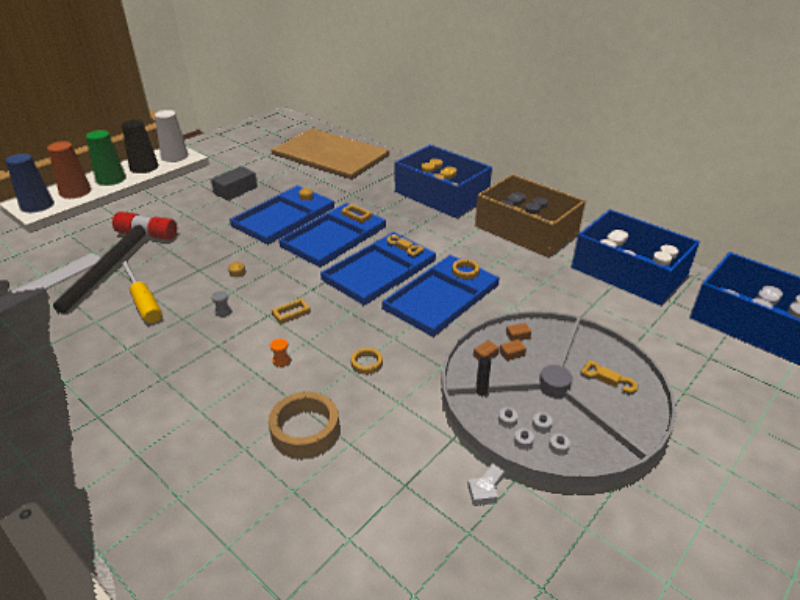

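The scene view (800x600 scale) shows the ring at (374,264), loop at (475,264), foot at (569,267) and hook at (182,345). The hub is at (218,307), the peg top at (265,256) and the pointer tip at (228,234). The trays run left to right: ring, hook, loop, foot. The side view agrees.

```bash
cat > h.py <<'E'
from station import bot
import cv2,numpy as np
from scipy.spatial.transform import Rotation as R
def cam(n,st=None):
    m=bot.camera_model(n)
    if n=="wrist":
        M=m["mount"];r=R.from_quat(st["tcp_rot"]).as_matrix()
        return m,r@M[:3,:3],r@M[:3,3]+st["tool_pos"]
    r=cv2.Rodrigues(m["rvec"])[0];return m,r.T,-r.T@m["tvec"]
def cast(C,uv,z):
    m,Rc,o=C
    u=cv2.undistortPoints(np.array(uv,float).reshape(-1,1,2),m["intrinsics"],m["distortion"])[:,0]
    d=np.c_[u,np.ones(len(u))]@Rc.T
    return o+d*((z-o[2])/d[:,2])[:,None]
def brass(im):
    return cv2.inRange(cv2.cvtColor(im,cv2.COLOR_BGR2HSV),(14,120,90),(28,255,255))
def blue(im):
    return cv2.inRange(cv2.cvtColor(im,cv2.COLOR_BGR2HSV),(100,150,40),(125,255,255))
def blobs(mask,amin):
    c=cv2.findContours(mask,cv2.RETR_EXTERNAL,cv2.CHAIN_APPROX_NONE)[0]
    return [k[:,0].astype(float) for k in c if cv2.contourArea(k)>amin]
def rect(P):
    (c,s,a)=cv2.minAreaRect((P[:,:2]*1000).astype(np.float32))
    return np.round(c,1),np.round(s,1),round(a,1)
E
python3 - <<'E'
from h import *
for n in("scene","side"):
    im=cv2.imread(f"pics/{n}0.png");C=cam(n);print(n,C[2])
    for b in blobs(brass(im),15):
        print("brass",b.mean(0).round(),*rect(cast(C,b,.008)))
    for b in blobs(blue(im),500):
        print("blue",b.mean(0).round(),*rect(cast(C,b,.014)))
C=cam("scene");k=.64
for nm,uv,z in(("hub",(218,302),.04),("pegtop",(265,256),.07),("ptr",(228,234),.005),("hook",(182,345),.025)):
    print(nm,cast(C,[np.array(uv)*k],z)[0].round(4))
C=cam("side")
for nm,uv,z in(("hub",(556,374),.04),("pegtop",(485,361),.07),("ptr",(484,490),.005),("hook",(609,377),.025)):
    print(nm,cast(C,[np.array(uv)*k],z)[0].round(4))
E
```

```text
scene [1.15726227 0.02731281 0.79132331]
brass [382. 343.] [860.6 245.9] [24. 47.] 89.2
brass [363. 343.] [857.7 212.4] [58.1 24.7] 0.8
brass [333. 323.] [821.5 164.3] [21.3 34.2] 84.2
brass [242. 340.] [840.4  20.5] [147.  105.6] 89.6
brass [482. 328.] [843.  446.6] [129.6 148.3] 8.0
brass [367. 253.] [679.1 246.7] [47.2 27.3] 88.7
brass [246. 251.] [670.9  12.1] [37.  38.6] 89.1
brass [304. 245.] [660.4 123.8] [61.4 23.1] 88.9
brass [421. 246.] [665.2 358. ] [20.6 27.8] 55.7
brass [115. 221.] [ 596.4 -255.4] [25.6 61.9] 8.2
brass [364. 171.] [465.  273.1] [20.1 28.5] 80.6
brass [239. 169.] [454.8  -4.5] [36.  38.8] 89.1
brass [304. 168.] [456.8 140.2] [24.9 50.6] 75.6
brass [275. 139.] [364.   79.6] [15.9 15.6] 41.7
brass [364. 127.] [323.2 296.4] [74.9 38.1] 74.5
brass [229. 126.] [316.2 -30. ] [72.9 70.4] 89.0
blue [144. 342.] [ 851.2 -165.5] [123.2 156. ] 0.2
blue [ 41. 341.] [ 851.5 -349.3] [123.8 169.8] 0.3
blue [359. 338.] [851.1 207.7] [154.9 124. ] 89.9
blue [361. 235.] [634.9 239.7] [159.5  91.2] 2.8
blue [246. 233.] [626.7  11.4] [158.5  88.4] 1.1
blue [413. 228.] [621.2 
[... 994 characters left out ...]
2] 73.2
brass [75. 88.] [591.2 842.3] [39.7 21.1] 60.7
brass [210.  96.] [845.3 474.3] [132.6 202.5] 8.4
brass [96. 81.] [668.8 844.2] [42.4 19. ] 58.6
blue [282. 187.] [617.8   5.8] [163.6  98.7] 0.5
blue [483. 197.] [ 889.4 -323.4] [221.4 129.9] 10.2
blue [242. 171.] [606.9 115.4] [101.5 162.5] 88.8
blue [406. 163.] [ 892.4 -147.3] [197.4 174.5] 0.1
blue [194. 142.] [620.5 287.7] [172.9 213.3] 3.1
blue [274. 113.] [892.8 226.6] [217.1 195.7] 89.3
hub [ 0.5484 -0.2071  0.04  ]
pegtop [ 0.4952 -0.146   0.07  ]
ptr [ 0.3901 -0.2217  0.005 ]
hook [ 0.6066 -0.2485  0.025 ]
hub [ 0.5556 -0.2087  0.04  ]
pegtop [ 0.4916 -0.1527  0.07  ]
ptr [ 0.3973 -0.2249  0.005 ]
hook [ 0.6072 -0.251   0.025 ]
```

```bash
cat >> h.py <<'E'
def togo(x,y,z,yaw=None):
    "shift (cm) and az (deg) to bring the TCP to x,y,z with tool y at world angle yaw"
    s=bot.read_state();r=R.from_quat(s["tcp_rot"])
    t=r.inv().apply(np.array([x,y,z])-s["tool_pos"])*100
    yy=r.as_matrix()[:,1];cur=np.degrees(np.arctan2(yy[1],yy[0]))
    d=0 if yaw is None else -((yaw-cur+180)%360-180)
    print("shift",t.round(2),"az",round(d,1),"yaw now",round(cur,1),"q",s["joint_pos"].round(2),"t",s["clock"])
E
python3 -c "
from h import *
togo(.465,.274,.26)"
```

```text
shift [-32.69  -7.    14.4 ] az 0 yaw now 67.8 q [1.18 0.24 0.   1.34 0.   1.57] t 0.1
```

```bash
python3 -m crank '[[0.6,-32.7,-7,14.4,0,0,0],[0.6,-32.7,-7,14.4,0,0,0],[0.6,-32.7,-7,14.4,0,0,0],[0.6,-32.7,-7,14.4,0,0,0],[0.6,-32.7,-7,14.4,0,0,0],[0.6,-32.7,-7,14.4,0,0,0],[0.6,-32.7,-7,14.4,0,0,0],[0.6,-32.7,-7,14.4,0,0,0],[0.6,-32.7,-7,14.4,0,0,0]]'
python3 - <<'E'
from h import *
s=bot.read_state();im=bot.camera("wrist");cv2.imwrite("pics/w1.png",im);C=cam("wrist",s)
print(s["tool_pos"])
for b in blobs(brass(im),100): print(b.mean(0).round(),*rect(cast(C,b,.009)))
E
```

```text
clock: 1.23
tool_pos: [0.4646, 0.2753, 0.2613]
tcp_rot: [0.192, 0.981, 0.0, 0.0]
force: [0.3, 0.4, -0.4]
gripper_width: 0.598
grasp_force: 0.0
[0.46455637 0.27533632 0.2613157 ]
[108. 241.] [455.2 143.8] [29.  47.1] 75.4
[250. 198.] [465.2 274.5] [20.6 21.6] 67.9
[202.  18.] [329.2 293.9] [78.9 27.4] 73.9
```

View pics/w1.png

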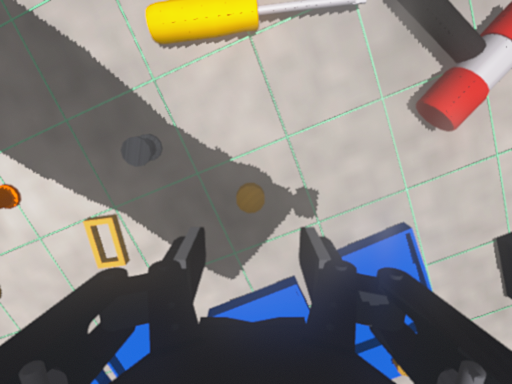

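The wrist view shows the foot at (250,198), centred between the fingers and at the position measured earlier. I'll descend and grip.

```bash
python3 -m crank '[[0.6,0,0,5,0,0,0],[0.6,0,0,7.5,0,0,0],[0.6,0,0,8.4,0,0,0],[0.6,0,0,8.4,0,0,0],[0.1,0,0,8.4,0,0,0],[0.1,0,0,8.4,0,0,0],[0.1,0,0,8.4,0,0,0],[0.1,0,0,8.4,0,0,0],[0.1,0,0,8.4,0,0,0],[0.1,0,0,8.4,0,0,0]]'
python3 -c "
from h import *
togo(.585,.346,.24,90)
im=bot.camera('wrist');cv2.imwrite('pics/w2.png',im[100:])"
```

```text
clock: 2.52
tool_pos: [0.466, 0.2748, 0.1785]
tcp_rot: [0.193, 0.981, 0.001, 0.001]
force: [-1.3, 1.0, 5.6]
gripper_width: 0.239
grasp_force: 58.5
shift [-8.34 11.11 -6.11] az -22.2 yaw now 67.8 q [ 0.53  0.52 -0.22  0.83  0.    0.92] t 2.525
```

View pics/w2.png

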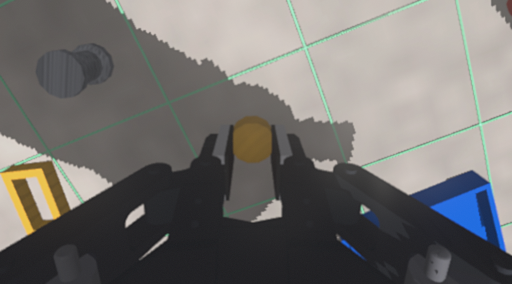

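The foot sits between the pads at (253,140) with 58 N of grip. I'll lift it and check that it stays.

```bash
python3 -m crank '[[0.1,0,0,-3,0,0,0],[0.1,0,0,-6.1,0,0,0],[0.1,0,0,-6.1,0,0,0],[0.1,0,0,-6.1,0,0,0]]'
python3 -c "
from h import *
togo(.585,.346,.24,90)
im=bot.camera('wrist');cv2.imwrite('pics/w3.png',im[100:])
im=bot.camera('side');cv2.imwrite('pics/s3.png',cv2.resize(im[80:240,80:260],None,fx=3,fy=3))"
```

```text
clock: 3.08
tool_pos: [0.4652, 0.2742, 0.2376]
tcp_rot: [0.193, 0.981, -0.0, 0.0]
force: [0.3, -0.1, -0.2]
gripper_width: 0.238
grasp_force: 58.9
shift [-8.38 11.18 -0.24] az -22.2 yaw now 67.8 q [ 0.53  0.45 -0.16  0.97 -0.    0.92] t 3.075
```

View pics/s3.png

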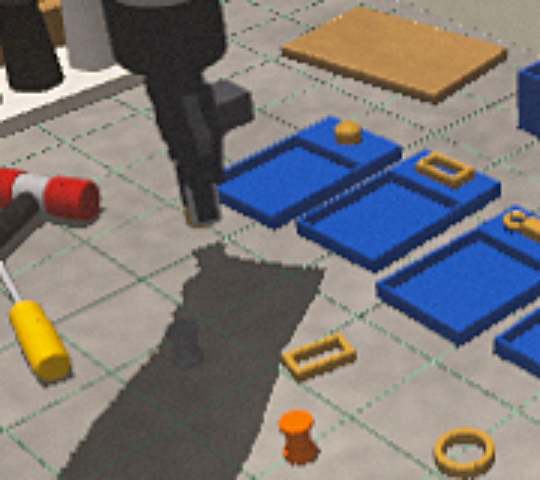

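The foot is held: it shows just below the fingers and its spot on the mat is empty. Next I'll place it.

```bash
python3 -m crank '[[0.1,-4,5.5,0,0,0,0],[0.1,-8.4,11.2,0,0,0,0],[0.1,-8.4,11.2,0,0,0,0],[0.1,-8.4,11.2,0,0,0,0],[0.1,-8.4,11.2,4,0,0,0],[0.1,-8.4,11.2,5.3,0,0,0],[0.1,-8.4,11.2,5.6,0,0,0],[0.1,-8.4,11.2,5.6,0,0,0],[0.1,-8.4,11.2,5.6,0,0,0]]'
python3 -m crank '[[0.45,0,0,0,0,0,0],[0.45,0,0,0,0,0,0],[0.45,0,0,0,0,0,0],[0.45,0,0,-3,0,0,0],[0.45,0,0,-7,0,0,0],[0.45,0,0,-7,0,0,0]]'
python3 -c "
from h import *
s=bot.read_state();im=bot.camera('wrist');C=cam('wrist',s)
for b in blobs(brass(im),100): print(b.mean(0).round(),*rect(cast(C,b,.012)))
cv2.imwrite('pics/w4.png',im)
togo(.456,.1415,.25,75.4)"
```

```text
clock: 4.3
tool_pos: [0.5854, 0.3463, 0.1823]
tcp_rot: [0.193, 0.981, 0.0, 0.0]
force: [0.1, 0.3, 0.7]
gripper_width: 0.24
grasp_force: 59.0
clock: 5.05
tool_pos: [0.5869, 0.3472, 0.2564]
tcp_rot: [0.193, 0.981, 0.003, 0.003]
force: [-0.3, 0.1, -0.2]
gripper_width: 0.451
grasp_force: 0.0
[385. 370.] [805.6 404.7] [52.8 11.5] 20.1
[494. 320.] [795.5 507.2] [49.6 76.5] 84.1
[289. 292.] [679.9 346.8] [10.4 23.4] 81.4
shift [  4.29 -23.92   0.3 ] az -7.6 yaw now 67.8 q [ 0.53  0.69  0.31  1.19 -0.    0.92] t 5.1
```

View pics/w4.png

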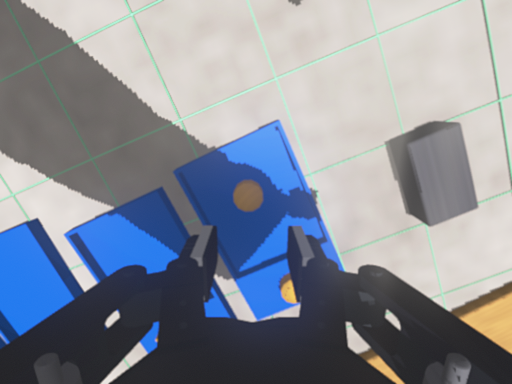

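The foot stands in its tray at (249,196). Now the loop.

```bash
python3 -m crank '[[0.6,4.3,-23.9,0.3,0,0,-7.6],[0.6,4.3,-23.9,0.3,0,0,-7.6],[0.6,4.3,-23.9,0.3,0,0,-7.6],[0.6,4.3,-23.9,0.3,0,0,-7.6],[0.6,4.3,-23.9,0.3,0,0,-7.6],[0.6,4.3,-23.9,0.3,0,0,-7.6],[0.6,4.3,-23.9,0.3,0,0,-7.6]]'
python3 -c "
from h import *
s=bot.read_state();im=bot.camera('wrist');C=cam('wrist',s)
for b in blobs(brass(im),100)[:4]: print(b.mean(0).round(),*rect(cast(C,b,.008)))
togo(.456,.1415,.176,75.4)"
```

```text
clock: 5.98
tool_pos: [0.4561, 0.1422, 0.2486]
tcp_rot: [0.127, 0.992, 0.0, 0.0]
force: [-0.5, 0.2, -1.1]
gripper_width: 0.598
grasp_force: 0.0
[506. 280.] [584.9 339. ] [29.  13.4] 1.0
[ 79. 238.] [453.1  -3.3] [38.  40.8] 23.8
[249. 199.] [454.7 141.4] [24.8 45.2] 75.1
[  5. 107.] [343.8 -11.7] [12.9 54.5] 62.3
shift [-0.01 -0.08  7.26] az 0.1 yaw now 75.5 q [ 0.3   0.33 -0.31  0.93  0.    0.56] t 6.025
```

```bash
python3 -m crank '[[0.6,0,0,5,0,0,0],[0.6,0,0,7.2,0,0,0],[0.6,0,0,7.2,0,0,0],[0.1,0,0,7.2,0,0,0],[0.1,0,0,7.2,0,0,0],[0.1,0,0,7.2,0,0,0],[0.1,0,0,7.2,0,0,0],[0.1,0,0,7.2,0,0,0]]'
python3 -m crank '[[0.1,0,0,-3,0,0,0],[0.1,0,0,-5.5,0,0,0],[0.1,0,0,-5.5,0,0,0],[0.1,0,0,-5.5,0,0,0]]'
python3 -c "
from h import *
togo(.608,.238,.1815,92.8)"
```

```text
clock: 7.02
tool_pos: [0.4561, 0.1417, 0.1781]
tcp_rot: [0.127, 0.992, 0.001, 0.002]
force: [-0.4, 1.3, 6.5]
gripper_width: 0.272
grasp_force: 59.6
clock: 7.52
tool_pos: [0.4549, 0.1412, 0.2312]
tcp_rot: [0.127, 0.992, -0.0, -0.0]
force: [0.1, 0.5, -1.4]
gripper_width: 0.275
grasp_force: 58.9
shift [-12.38  13.24   4.95] az -17.4 yaw now 75.4 q [ 0.3   0.35 -0.34  0.89 -0.    0.56] t 7.525
```

```bash
python3 -m crank '[[0.1,-4,4.5,0,0,0,-9],[0.1,-8,9,0,0,0,-17],[0.1,-12.4,13.2,0,0,0,-17],[0.1,-12.4,13.2,0,0,0,-17],[0.1,-12.4,13.2,0,0,0,-17],[0.1,-12.4,13.2,3.5,0,0,-17],[0.1,-12.4,13.2,4.6,0,0,-17],[0.1,-12.4,13.2,4.9,0,0,-17],[0.1,-12.4,13.2,4.9,0,0,-17],[0.1,-12.4,13.2,4.9,0,0,-17]]'
python3 -m crank '[[0.45,0,0,0,0,0,0],[0.45,0,0,0,0,0,0],[0.45,0,0,0,0,0,0],[0.45,0,0,-3,0,0,0],[0.45,0,0,-7,0,0,0],[0.45,0,0,-7,0,0,0]]'
python3 -c "
from h import *
s=bot.read_state();im=bot.camera('wrist');C=cam('wrist',s)
for b in blobs(brass(im),100): print(b.mean(0).round(),*rect(cast(C,b,.010)))
cv2.imwrite('pics/w5.png',im)
togo(.454,-.005,.25,88)"
```

```text
clock: 8.78
tool_pos: [0.609, 0.2379, 0.1841]
tcp_rot: [-0.021, 1.0, 0.0, 0.001]
force: [0.6, -0.8, 0.1]
gripper_width: 0.272
grasp_force: 59.0
clock: 9.52
tool_pos: [0.6101, 0.2384, 0.2571]
tcp_rot: [-0.021, 1.0, 0.001, 0.004]
force: [1.2, -0.6, 0.4]
gripper_width: 0.448
grasp_force: 0.0
[392. 376.] [795.8 390.7] [32.3  9. ] 44.2
[252. 286.] [693.4 243.9] [26.9 46.7] 2.3
[  3. 265.] [684.1  22.5] [ 7.3 29.4] 77.1
[107. 258.] [670.1 117.7] [25.3 65.2] 2.8
shift [ 16.53 -23.64   0.38] az 4.4 yaw now 92.4 q [ 0.37  0.63  0.22  1.15 -0.    0.33] t 9.575
```

View pics/w5.png

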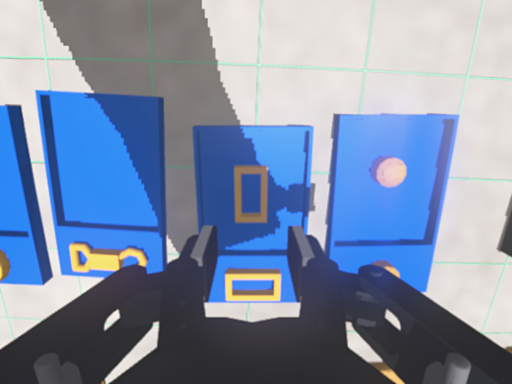

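The loop lies in its tray at (251,195), and the foot is fine at (391,172). Now the ring.

```bash
python3 -m crank '[[0.75,16.5,-23.6,0.4,0,0,0],[0.75,16.5,-23.6,0.4,0,0,0],[0.75,16.5,-23.6,0.4,0,0,0],[0.75,16.5,-23.6,0.4,0,0,0],[0.75,16.5,-23.6,0.4,0,0,0],[0.75,16.5,-23.6,0.4,0,0,0],[0.75,16.5,-23.6,0.4,0,0,0],[0.75,16.5,-23.6,0.4,0,0,0]]'
python3 -c "
from h import *
s=bot.read_state();im=bot.camera('wrist');C=cam('wrist',s)
for b in blobs(brass(im),100): print(b.mean(0).round(),*rect(cast(C,b,.008)))
togo(.454,-.005,.174)"
```

```text
clock: 10.58
tool_pos: [0.4542, -0.0041, 0.2485]
tcp_rot: [-0.022, 1.0, 0.0, 0.0]
force: [-0.2, 0.1, -0.5]
gripper_width: 0.75
grasp_force: 0.0
[102. 368.] [ 629.3 -141.1] [15.9 28.6] 56.3
[249. 199.] [452.6  -4.9] [37.6 36.8] 2.5
[383. 117.] [386.1  86.3] [21.6 20.5] 35.7
shift [ 0.02 -0.1   7.45] az 0 yaw now 92.5 q [-0.01  0.29 -0.37  0.91  0.   -0.05] t 10.625
```

```bash
python3 -m crank '[[0.75,0.1,0,5,0,0,0],[0.75,0.1,0,7.3,0,0,0],[0.75,0.1,0,7.3,0,0,0],[0.1,0.1,0,7.3,0,0,0],[0.1,0.1,0,7.3,0,0,0],[0.1,0.1,0,7.3,0,0,0],[0.1,0.1,0,7.3,0,0,0],[0.1,0.1,0,7.3,0,0,0]]'
python3 -m crank '[[0.1,0,0,-3,0,0,0],[0.1,0,0,-5.5,0,0,0],[0.1,0,0,-5.5,0,0,0],[0.1,0,0,-5.5,0,0,0]]'
python3 -c "
from h import *
togo(.6,.011,.1815)"
```

```text
clock: 11.62
tool_pos: [0.4533, -0.0047, 0.1774]
tcp_rot: [-0.021, 1.0, 0.0, 0.002]
force: [-2.0, 1.3, 5.6]
gripper_width: 0.427
grasp_force: 59.6
clock: 12.12
tool_pos: [0.4524, -0.0049, 0.2307]
tcp_rot: [-0.021, 1.0, -0.0, 0.0]
force: [0.8, 0.4, -0.2]
gripper_width: 0.421
grasp_force: 59.9
shift [-14.81   0.98   4.92] az 0 yaw now 92.4 q [-0.01  0.31 -0.4   0.86 -0.   -0.05] t 12.125
```

```bash
python3 -m crank '[[0.1,-7,0.5,0,0,0,0],[0.1,-14.8,1,0,0,0,0],[0.1,-14.8,1,0,0,0,0],[0.1,-14.8,1,0,0,0,0],[0.1,-14.8,1,3.5,0,0,0],[0.1,-14.8,1,4.6,0,0,0],[0.1,-14.8,1,4.9,0,0,0],[0.1,-14.8,1,4.9,0,0,0],[0.1,-14.8,1,4.9,0,0,0]]'
python3 -m crank '[[0.52,0,0,0,0,0,0],[0.52,0,0,0,0,0,0],[0.52,0,0,0,0,0,0],[0.52,0,0,-3,0,0,0],[0.52,0,0,-8,0,0,0],[0.52,0,0,-8,0,0,0],[0.52,0,0,-8,0,0,0]]'
python3 -c "
from h import *
s=bot.read_state();im=bot.camera('wrist');C=cam('wrist',s)
for b in blobs(brass(im),100): print(b.mean(0).round(),*rect(cast(C,b,.010)))
for b in blobs(blue(im),3000): print('blue',b.mean(0).round(),*rect(cast(C,b,.014)))
cv2.imwrite('pics/w6.png',im)
togo(.493,-.149,.30,44.6)"
```

```text
clock: 13.25
tool_pos: [0.6004, 0.0112, 0.1829]
tcp_rot: [-0.021, 1.0, -0.0, 0.001]
force: [0.5, 0.3, -0.7]
gripper_width: 0.42
grasp_force: 60.0
clock: 14.12
tool_pos: [0.5998, 0.0112, 0.2616]
tcp_rot: [-0.021, 1.0, 0.0, 0.0]
force: [-0.0, 0.1, 0.0]
gripper_width: 0.518
grasp_force: 0.0
[493. 300.] [692.2 245.6] [31.2 42. ] 1.1
[248. 287.] [685.9  11.8] [41. 39.] 3.4
[504. 220.] [610.1 228.2] [48.2 15.3] 17.1
[ 68. 202.] [ 610.3 -141.5] [18.3 27.3] 57.6
[235. 200.] [602.8  -0.9] [31.6 10.2] 11.4
[ 44. 157.] [ 573.5 -155.2] [19.5 29. ] 64.8
[ 71. 125.] [ 547.8 -130.2] [19.7 28.6] 80.5
blue [481. 239.] [631.6 218.1] [153.   64.5] 2.1
blue [239. 209.] [622.2  11.9] [152.4  88.4] 0.9
blue [395. 195.] [604.7 119.8] [ 91.8 138. ] 88.6
shift [ 11.3  -15.56  -3.91] az 47.8 yaw now 92.4 q [ 0.02  0.53  0.05  1.09 -0.   -0.02] t 14.175
```

View pics/w6.png

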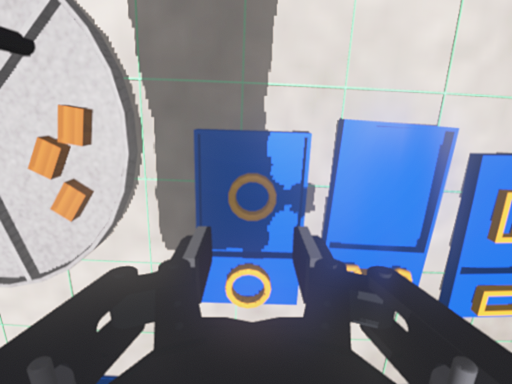

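The ring lies in its tray at (253,197). Next I'll go above the peg.

```bash
python3 -m crank '[[0.6,2,-3,-3.9,0,0,9],[0.6,4.5,-6,-3.9,0,0,19],[0.6,7,-9,-3.9,0,0,29],[0.6,9,-12,-3.9,0,0,39],[0.6,11.3,-15.6,-3.9,0,0,47.8],[0.6,11.3,-15.6,-3.9,0,0,47.8],[0.6,11.3,-15.6,-3.9,0,0,47.8],[0.6,11.3,-15.6,-3.9,0,0,47.8],[0.6,11.3,-15.6,-3.9,0,0,47.8]]'
python3 -c "
from h import *
s=bot.read_state();im=bot.camera('wrist');print(s['tool_pos'])
cv2.imwrite('pics/w7.png',im)"
```

```text
clock: 15.3
tool_pos: [0.494, -0.1485, 0.3004]
tcp_rot: [0.385, 0.923, 0.0, -0.0]
force: [0.6, -0.7, 0.6]
gripper_width: 0.603
grasp_force: 0.0
[ 0.49395217 -0.14851694  0.30044775]
```

View pics/w7.png

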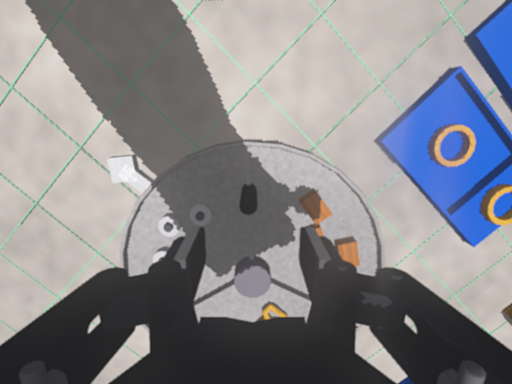

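The peg spans (248,184) to (248,215), with its top at the lower end. The hub top is at (252,277), the pointer diamond at (122,170), and the hook is partly visible at (272,313).

Run:
```python
from h import *
s=bot.read_state();C=cam("wrist",s)
top=cast(C,[(248,207)],.07)[0];hub=cast(C,[(252,277)],.04)[0];dia=cast(C,[(122,169)],.006)[0]
d=lambda a,b:np.degrees(np.arctan2(*(a-b)[1::-1]))
print(top,hub,dia,"turntable x deg",d(top,hub),np.linalg.norm((top-hub)[:2]),"stand x deg",d(hub,dia),np.linalg.norm((dia-hub)[:2]))
th=d(top,hub);ax=hub
for b in (hub[:2],): togo(top[0],top[1],.222,th-90)
```

```text
[ 0.49271414 -0.14978894  0.07      ] [ 0.55062497 -0.20416632  0.04      ] [ 0.39488421 -0.22393405  0.006     ] turntable x deg 136.80237496466663 0.07943905678068126 stand x deg 7.233710134584757 0.1569902778079708
shift [ 0.   -0.17  7.85] az -2.1 yaw now 44.7 q [-0.29  0.34 -0.14  1.09  0.    0.5 ] t 15.35
```

```bash
python3 -m crank '[[0.6,0,-0.1,4,0,0,0],[0.6,0,-0.1,7.8,0,0,0],[0.6,0,-0.1,7.8,0,0,0],[0.24,0,-0.1,7.8,0,0,0],[0.24,0,-0.1,7.8,0,0,0],[0.24,0,-0.1,7.8,0,0,0],[0.24,0,-0.1,7.8,0,0,0]]'
python3 -m crank '[[0.24,-0.02,0.58,0,0,0,4],[0.24,-0.3,2.3,0,0,0,12],[0.24,-0.5,2.85,0,0,0,20],[0.24,-0.97,3.9,0,0,0,28],[0.24,-1.6,4.9,0,0,0,36],[0.24,-2.35,5.8,0,0,0,44],[0.24,-3.2,6.5,0,0,0,52],[0.24,-4.15,7.2,0,0,0,60]]'
```

```text
clock: 16.23
tool_pos: [0.4931, -0.1501, 0.2234]
tcp_rot: [0.386, 0.922, 0.0, 0.001]
force: [-0.2, 0.1, 0.2]
gripper_width: 0.239
grasp_force: 0.0
clock: 17.23
tool_pos: [0.573, -0.1287, 0.2226]
tcp_rot: [0.797, 0.604, -0.0, -0.001]
force: [-0.5, 1.2, -0.7]
gripper_width: 0.242
grasp_force: 0.7
```

```bash
python3 -m crank '[[0.24,-0.13,1.44,0,0,0,8],[0.24,-0.41,2.56,0,0,0,17],[0.24,-0.84,3.64,0,0,0,26],[0.24,-1.42,4.64,0,0,0,34],[0.24,-2.13,5.55,0,0,0,42],[0.24,-2.96,6.36,0,0,0,50],[0.24,-3.9,7.04,0,0,0,58],[0.24,-4.6,7.43,0,0,0,64],[0.24,-5.1,7.65,0,0,0,68],[0.24,-5.46,7.8,0,0,0,70],[0.24,-5.46,7.8,0,0,0,70],[0.24,-5.46,7.8,0,0,0,70]]'
python3 - <<'E'
from h import *
im=bot.camera("scene");cv2.imwrite("pics/sc8.png",cv2.resize(im[120:280,60:260],None,fx=3.5,fy=3.5))
for n in("scene","side"):
    C=cam(n);im=bot.camera(n)
    for b in blobs(brass(im),15):
        c,z,a=rect(cast(C,b,.027))
        if c[1]<-100 and 350<c[0]<650: print(n,c,z,a)
togo(.633,-.196,.3)
E
```

```text
clock: 18.73
tool_pos: [0.6337, -0.2025, 0.2227]
tcp_rot: [0.999, 0.04, -0.0, 0.0]
force: [-0.4, 0.3, 0.1]
gripper_width: 0.243
grasp_force: 0.0
scene [ 475.  -208.3] [26.5 19. ] 21.5
side [ 486.4 -224.5] [26.1 63.4] 58.5
side [ 589.5 -297.1] [25.4 17.5] 14.0
side [ 598.8 -265.2] [21.4 15.6] 16.5
shift [-0.03 -0.64 -7.73] az 0 yaw now -85.4 q [-0.31  0.68  0.22  1.11 -0.    2.75] t 18.875
```

View pics/sc8.png

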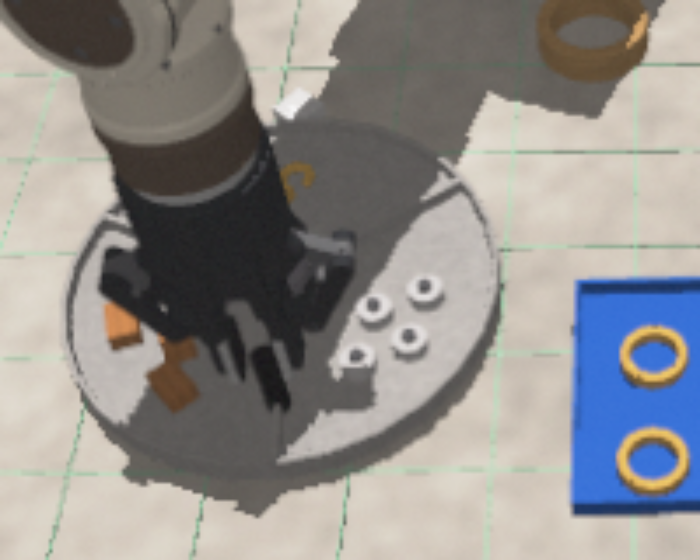

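The hook's bay, with the hook at (296,180), now faces the white pointer end at (293,102). The peg is at (268,375). I'll lift off and move over the hook.

```bash
python3 -m crank '[[0.24,0,0,-4,0,0,0],[0.24,0,0,-7.7,0,0,0],[0.4,0,0,-7.7,0,0,0]]'
python3 -c "
from h import *
togo(.486,-.2245,.30,58.5)"
```

```text
clock: 19.25
tool_pos: [0.6351, -0.2027, 0.3043]
tcp_rot: [0.999, 0.04, 0.004, 0.001]
force: [-0.2, -0.6, 0.1]
gripper_width: 0.399
grasp_force: 0.0
shift [-15.04   0.97   0.31] az -143.9 yaw now -85.4 q [-0.31  0.62  0.33  1.27 -0.    2.75] t 19.25
```

```bash
python3 -m crank '[[0.4,-1,0,0,0,0,-10],[0.4,-2,0,0,0,0,-20],[0.4,-3.5,0,0,0,0,-30],[0.4,-5,0.3,0,0,0,-40],[0.4,-6,0.3,0,0,0,-50],[0.4,-7,0.4,0,0,0,-60],[0.4,-8,0.5,0,0,0,-70],[0.4,-9,0.6,0,0,0,-80],[0.4,-10,0.6,0,0,0,-90],[0.4,-11,0.7,0,0,0,-100],[0.4,-12,0.8,0,0,0,-110],[0.4,-13,0.9,0,0,0,-120],[0.4,-14,1,0,0,0,-130],[0.4,-15,1,0,0,0,-140],[0.4,-15,1,0,0,0,-144],[0.4,-15,1,0,0,0,-144],[0.4,-15,1,0,0,0,-144]]'
python3 - <<'E'
from h import *
s=bot.read_state();im=bot.camera('wrist');C=cam('wrist',s)
for b in blobs(brass(im),100): print(b.mean(0).round(),*rect(cast(C,b,.027)))
cv2.imwrite('pics/w9.png',im)
togo(.486,-.2245,.198,58.5)
E
```

```text
clock: 21.38
tool_pos: [0.4851, -0.2243, 0.2993]
tcp_rot: [0.271, 0.963, 0.0, -0.0]
force: [-0.8, -0.9, 0.3]
gripper_width: 0.402
grasp_force: 0.0
[239. 310.] [ 588.  -299.8] [23.9 13. ] 16.6
[254. 190.] [ 487.1 -222.2] [23.  61.2] 58.3
shift [-0.09  0.03 10.13] az 0.0 yaw now 58.5 q [-0.43  0.38 -0.09  1.11 -0.    0.12] t 21.425
```

View pics/w9.png

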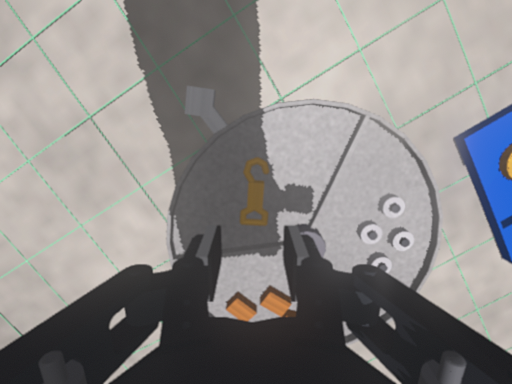

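The hook block is at (255,194) and the pointer diamond at (199,101). The bay's dividers end at (363,118) and (180,257).

Run:
```python
from h import *
s=bot.read_state();C=cam('wrist',s)
h=np.array([.551,-.2065])
for n,p,z in(("d1",(363,118),.03),("d2",(180,257),.03),("ptr",(199,101),.006),("blk",(255,194),.029)):
    q=cast(C,[p],z)[0];v=q[:2]-h;print(n,q.round(4),np.degrees(np.arctan2(v[1],v[0])),np.hypot(*v))
    if n=="blk": togo(q[0],q[1],.198)
```

```text
d1 [ 0.4792 -0.1118  0.03  ] 127.17373869210448 0.11881476325220675
d2 [ 0.5047 -0.3146  0.03  ] -113.19098268224484 0.11760611433455241
ptr [ 0.3948 -0.2229  0.006 ] -174.00040120162774 0.15703677522416362
blk [ 0.4888 -0.2219  0.029 ] -166.09312045565898 0.06405323046691322
shift [-0.19  0.4  10.13] az 0 yaw now 58.5 q [-0.43  0.38 -0.09  1.11 -0.    0.12] t 21.425
```

The bay's bisector (-173°) agrees with the pointer (-174°). Now I'll grip the hook.

```bash
python3 -m crank '[[0.45,-0.1,0.3,5,0,0,0],[0.45,-0.1,0.3,8.5,0,0,0],[0.45,-0.1,0.3,10,0,0,0],[0.45,-0.1,0.3,10,0,0,0],[0.02,-0.1,0.3,10,0,0,0],[0.02,-0.1,0.3,10,0,0,0],[0.02,-0.1,0.3,10,0,0,0],[0.02,-0.1,0.3,10,0,0,0],[0.02,-0.1,0.3,10,0,0,0],[0.02,-0.1,0.3,10,0,0,0]]'
python3 -m crank '[[0.02,0,0,-3,0,0,0],[0.02,0,0,-8,0,0,0],[0.02,0,0,-8,0,0,0],[0.02,0,0,-8,0,0,0]]'
python3 -c "
from h import *
togo(.591,.120,.181,90)"
```

```text
clock: 22.68
tool_pos: [0.4884, -0.2227, 0.2015]
tcp_rot: [0.271, 0.963, -0.0, 0.002]
force: [0.8, -0.2, 5.8]
gripper_width: 0.118
grasp_force: 59.1
clock: 23.18
tool_pos: [0.4874, -0.2222, 0.2797]
tcp_rot: [0.271, 0.963, -0.0, 0.0]
force: [-1.2, 0.9, 0.2]
gripper_width: 0.12
grasp_force: 58.6
shift [ 9.   34.61  9.87] az -31.4 yaw now 58.6 q [-0.43  0.4  -0.12  1.06 -0.    0.12] t 23.175
```

```bash
python3 -m crank '[[0.02,2,6,0,0,0,-8],[0.02,4,12,0,0,0,-16],[0.02,6,18,0,0,0,-24],[0.02,8,24,0,0,0,-32],[0.02,9,30,0,0,0,-32],[0.02,9,34.6,0,0,0,-32],[0.02,9,34.6,0,0,0,-32],[0.02,9,34.6,0,0,0,-32],[0.02,9,34.6,5,0,0,-32],[0.02,9,34.6,8.5,0,0,-32],[0.02,9,34.6,9.3,0,0,-32],[0.02,9,34.6,9.4,0,0,-32],[0.02,9,34.6,9.4,0,0,-32]]'
python3 -m crank '[[0.35,0,0,0,0,0,0],[0.35,0,0,0,0,0,0],[0.35,0,0,0,0,0,0],[0.35,0,0,-3,0,0,0],[0.35,0,0,-8,0,0,0],[0.35,0,0,-13,0,0,0],[0.35,0,0,-13,0,0,0],[0.35,0,0,-13,0,0,0]]'
python3 -c "
from h import *
im=bot.camera('wrist');cv2.imwrite('pics/w10.png',im);im=bot.camera('scene');cv2.imwrite('pics/sc10.png',cv2.resize(im,(800,600)))"
```

```text
clock: 24.8
tool_pos: [0.5916, 0.1191, 0.1867]
tcp_rot: [-0.004, 1.0, 0.0, 0.001]
force: [0.2, -0.0, 0.8]
gripper_width: 0.121
grasp_force: 58.7
clock: 25.8
tool_pos: [0.5909, 0.1199, 0.3155]
tcp_rot: [-0.005, 1.0, -0.0, -0.0]
force: [0.2, -0.1, 0.1]
gripper_width: 0.349
grasp_force: 0.0
```

View pics/w10.png

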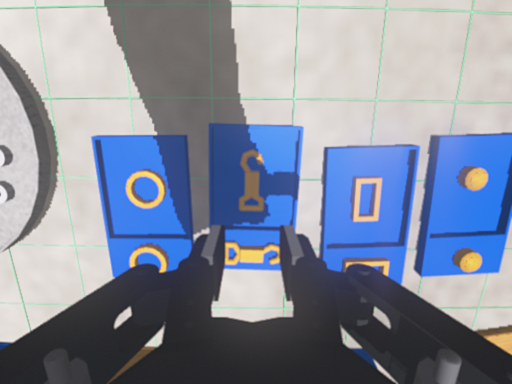

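All four pieces lie in their matching trays: ring (145,189), hook (251,183), loop (367,200) and foot (473,178). The gripper is clear of everything, so I'll hand in.

```bash
python3 -c "
from station import bot
print(bot.finish_job())"
```

```text
the job is handed in; nothing more can be done
None
```

I handed the job in at about 26 s with the ring, loop, foot and hook each in its matching tray and the foot upright in the last wrist view; I had turned the hook's bay to within about 1° of the pointer before taking the hook out, and the hand-in gave no verdict.

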